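# Close the tilted medicine case and secure both turnbuttons

## Robot

A 7-joint arm with a two-finger parallel gripper is mounted at the origin on a cart in front of the work surface, level with it; the furniture and walls round the work are solid. World frame = base frame: x ahead of the robot, y to its left, z up, the work surface at z = 0. Lengths are in m, angles in rad, forces in N, time in s.
With the tool pointing down it reaches from about 0.425 to 0.875 m from the base axis. Payload 8.4 kg.
Tool frame: the origin (TCP) lies where the fingers leave the gripper's body, on its centre line; the fingertips stand 70 mm ahead of it and the grasp point (between the pads) lies 51 mm ahead of it; z points along the fingers, y is the line along which they close (so a half turn about z gives the same grasp; the last joint's range is limited). The gripper opens to 87 mm and grips with 3 to 60 N. Pads are 19 mm wide; open, the fingers measure 117 mm over their backs; the gripper's body (75 mm by 190 mm) begins 51 mm behind the grasp point.
Start: joints at [-1.221, 0.333, 0.04, 1.465, -0.013, 1.343, -0.059], TCP at [0.282, 0.586, 0.292] pointing down, gripper open.
Joint ranges: [-2.58, 2.58], [-0.38, 2.09], [-1.3, 1.39], [0.25, 2.4], [-1.5, 4.64], [0.08, 2.09], [-2.65, 2.65]. Speed limits (rad/s): [2.22, 2.22, 2.79, 2.79, 3.14, 3.14, 3.14].

## Interface

Orientations are given as a unit quaternion [x, y, z, w].
In Python, from bench import r gives the robot as it stands.
- The arm moves only by the tool carry_out, never from a script. Its argument "targets" is one flat list of numbers, 7 for each row, row after row: the shift along the tool's x, y, z in m, then the turn, a rotation vector about the tool's x, y, z in rad, then the finger opening in m, from 0 to 0.087. A call has 1 to 8 rows; each row is the pose to reach, as a shift and turn from the pose commanded when the call began, along the tool's axes at that moment; what a row does not reach only later rows make up. A row lasts 1/12 s, in which the tool goes at most 41.7 mm and 7.16 degrees, less where a joint would pass 70% of its speed; a pose out of reach is approached as far as the arm can. A call with a gripper value outside its range is refused whole. The fingers move at their own pace and stop on an object; the grip force is fixed at half the most. Time passes only in rows, so rows that repeat a pose let the fingers close. It gives the time, the measured TCP pose, the force, the opening and the grip force at its end, in the units of the state.
- r.state(): the state, without advancing time (a new reading comes with each control period).
- r.snapshot(name): name is "side" or "top" or "wrist"; returns a dict with "img" (420x560x3 uint8, blue, green, red), "fx", "fy", "cx", "cy" (pixels), "R" (3x3) and "t" (3): a world point X has camera coordinates R X + t; the wrist camera has in their place "tool_from_camera" (4x4, takes a point from camera to tool coordinates, whose origin is the TCP and whose axes are the flange's). Camera axes: x right, y down, z forward; pixel columns grow to the right and rows downward; lengths in m; the calibration is good to about 2 mm. A picture is of the moment at which its call begins: read the wrist's pose just before it. There is no depth.
- r.hand_in(): hands the job in; it is judged then, once.
The state is a dict: "t": time; "q": joint angles; "qd": joint speeds; "tau": joint torques, N m; "tcp_pos": TCP position; "eef_rot": TCP orientation; "contact_force": force on the tool from outside, world axes, zero at the start; "ft_torque": the same for the moment, N m; "opening": finger opening in m; "gripper_force": force on a finger pad.
Only numpy, scipy, OpenCV 4.12 (cv2) and the standard library are available. Lean on these libraries where they do the work, as an engineer would, in place of code of your own. Each camera call takes 0.05 s, during which the arm holds its last target. There are 200 camera calls.

## Task

Close the open lid of the tilted medicine case, then secure it: turn both turnbuttons on the front ledge inward until they point straight up the slope over the lid, so that they hold it down flush against its springs. Leave the other things on the worktop where they are.

Things in the scene. Friction and masses are not known exactly. Their poses are not given: they have to be found in the camera images.
- case: white case, 210 mm wide (y), 180 mm long up the slope, 55 mm deep, fixed to the worktop on a grey stand; its top face slopes 24 degrees, low in front. Origin: worktop level under the middle of the stand; x from low front to high back, z up. Up the slope is (cos 24, 0, sin 24), square out of the face (-sin 24, 0, cos 24) in its axes. The face is a ledge in front, then the lid.
- face_edge (a point): middle of the low front edge of the sloping face, at (-0.093, 0, 0.057) m in the case frame. The lowest 42 mm of the face is a fixed ledge; the two turnbuttons' axes stand on it 26 mm up the slope from this edge, at y = +0.062 and -0.062; the lid's hinge lies 173 mm up the slope.
- lid (a joint): lid angle in rad: 0 = shut, flush with the ledge; grows as it opens upward about the high back edge; starts at 1.0 to 1.45, stops at 1.6. A stiff hinge (0.2 N m) holds it where left. Two spring plungers lift it over the last 4 mm: pressed shut (some 15 N) and let go, it rises to about 0.04 until a turnbutton holds it. A turnbutton turned too early stands in its way.
- lid_hinge (a point): middle of the lid's hinge line (along the case's y), on the upper surface. The lid is a grey plate 7 mm thick, 206 mm wide, 131 mm from hinge to lip.
- lid_lip (a point): middle of the lid's upper surface, 120 mm from the hinge, a good place to press. On either side, at y = +-0.062, the lid carries a steel wedge 5 mm high and 20 mm wide with a 22 mm ramp falling toward the outer side, so that the turning wing rides up it and draws the lid down.
- latch_left (a joint): left turnbutton angle in rad: 0 = wing points outward, along the case's +y; grows as it turns clockwise seen squarely from in front of the face; 1.571 = wing points straight up the slope, over the lid. Stops at -0.70 and 1.62, starts at -0.6 to 0.2, stays where left. The wing meets the lid's wedge from about 0.6; drawing the lid down takes up to 0.3 N m until 1.35.
- latch_right (a joint): right turnbutton angle in rad: 0 = wing points outward, along the case's -y; grows as it turns anticlockwise seen squarely from in front of the face; 1.571 = wing points straight up the slope, over the lid. Stops at -0.70 and 1.62, starts at -0.6 to 0.2, stays where left. The wing meets the lid's wedge from about 0.6; drawing the lid down takes up to 0.3 N m until 1.35.
- left_grip (a point): on the left (+y side) turnbutton's axis, 21 mm out from the face; the axis is square to the face. Its black finger rib, 10 mm thick, 28 mm long, centred on the axis, 9 to 33 mm out from the face, runs along the wing.
- left_tip (a point): tip of the left turnbutton's steel wing, 36 mm from its axis; the wing is 16 mm wide, 5.5 to 9.5 mm out from the face, and reaches 12 mm past the axis on the other side.
- right_grip (a point): on the right (-y side) turnbutton's axis, 21 mm out from the face; the axis is square to the face. Its black finger rib, 10 mm thick, 28 mm long, centred on the axis, 9 to 33 mm out from the face, runs along the wing.
- right_tip (a point): tip of the right turnbutton's steel wing, 36 mm from its axis; the wing is 16 mm wide, 5.5 to 9.5 mm out from the face, and reaches 12 mm past the axis on the other side.
- name_stamp: upright name stamp, waisted round handle, 20 mm across, 62 mm tall, origin under its centre; bystander
- eraser: small eraser block 18 x 43 x 12 mm, origin under its centre; bystander
- blister_a: flat blister card of tablets 42 x 95 x 5 mm, origin at its centre; bystander
- ink_pad: closed ink pad box 52 x 68 x 17 mm, origin under its centre; bystander
- marker_b: marker pen 135 mm long, 17 mm thick, lying, origin under its centre; bystander
- sticky_pad: pad of sticky notes 50 x 51 x 13 mm, origin under its centre; bystander

How it is judged:
On the way:
1. the lid is lowered onto its springs while both turnbuttons are still turned away (value of joint lid below 0.06 rad and value of joint each of latch_left, latch_right below 0.9 rad), for 0.2 s.
At the end, for the whole second after the job is handed in: The lid is shut to within 0.015 rad (about 2 mm at the lip), held by both turnbuttons, each turned to 1.37 rad or more (pointing up the slope to within about 11 degrees), all at rest (value of joint lid below 0.015 rad and value of joint each of latch_left, latch_right above 1.37 rad and velocity of joint each of latch_left, latch_right below 0.1 rad/s); the robot touches nothing.
It fails at once if another loose thing on the worktop is moved more than 25 mm (distance of any of name_stamp, eraser, blister_a, ink_pad, marker_b, sticky_pad from where it was at the start of the episode above 0.025 m).
It also fails if it takes over 67 s, if anything falls off the work surface, if the arm or the gripper's body presses on something with over 40 N, if the wrist force passes 120 N, or if a joint passes its speed limit or range.

## Working session

There is one attempt and no reset: what is moved stays moved. The work goes in short steps, Python scripts to look and compute and a tool call to move; the robot and the scene stay as the last step left them, time stands still between calls to the robot, and variables do not carry over. Pictures are saved under pics/ and viewed, at most 10 in all, crops included, and the job is handed in when it is done.

Besides the shell and the picture viewer there is one more tool, called after "Request:" by a JSON object that holds its "fn" and its "kwargs", one argument or row to a line. carry_out: Moves the arm, as the interface text tells. Its arguments: {"type":"object","properties":{"targets":{"type":"array"}},"required":["targets"]}

```bash
mkdir -p pics; ls; python3 - <<'E'
from bench import r
import cv2
s=r.state();print({k:s[k] for k in("t","tcp_pos","eef_rot")})
for n in("side","top"):
    d=r.snapshot(n);cv2.imwrite(f"pics/{n}0.png",d["img"]);print(n,d["fx"],d["fy"],d["cx"],d["cy"],d["R"],d["t"])
E
```

```text
pics
{'t': 0.0, 'tcp_pos': array([0.28187108, 0.58528958, 0.29134557]), 'eef_rot': array([ 2.22532854e-01,  9.74924828e-01, -8.28354041e-04, -1.46473587e-04])}
side 399.5104399798804 399.5104399798804 286.3066914547851 213.80558882864094 [[-0.9866389  -0.16049102 -0.02804126]
 [-0.02878676  0.34113415 -0.93957374]
 [ 0.16035898 -0.92621279 -0.34119624]] [0.51705951 0.11952701 0.74416869]
top 493.1798390636247 493.1798390636247 277.00139464062414 207.92644711322026 [[-0.01537389 -0.99986875  0.00511114]
 [-0.99963298  0.01525583 -0.02238693]
 [ 0.02230601 -0.00545343 -0.99973632]] [-0.03929679  0.49677702  1.14985284]
```

View pics/side0.png

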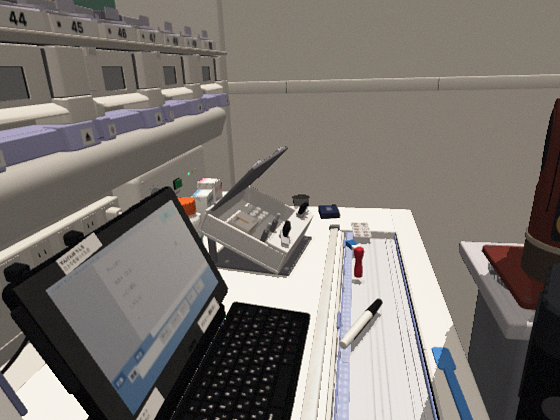

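View pics/top0.png

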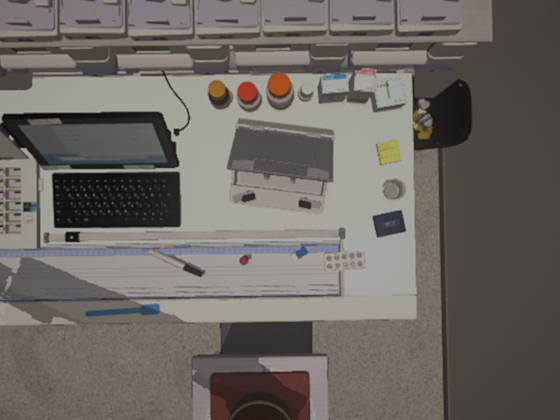

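```bash
python3 - <<'E'
import cv2
a=cv2.imread("pics/top0.png")[116:216,217:347];cv2.imwrite("pics/topc.png",cv2.convertScaleAbs(cv2.resize(a,None,fx=6,fy=6,interpolation=2),alpha=1.3))
a=cv2.imread("pics/side0.png")[140:280,195:335];cv2.imwrite("pics/sidec.png",cv2.convertScaleAbs(cv2.resize(a,None,fx=4.2,fy=4.2,interpolation=2),alpha=1.2))
E
```

```text
(no output)
```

View pics/topc.png

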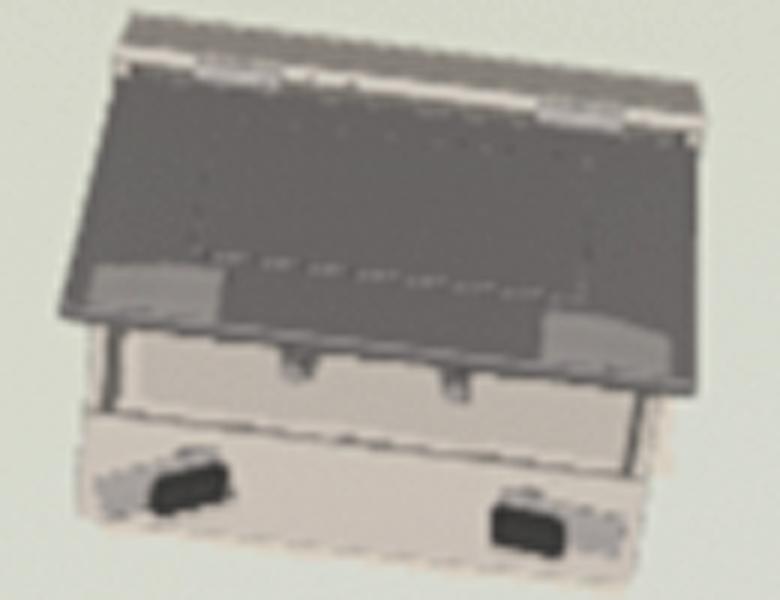

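View pics/sidec.png

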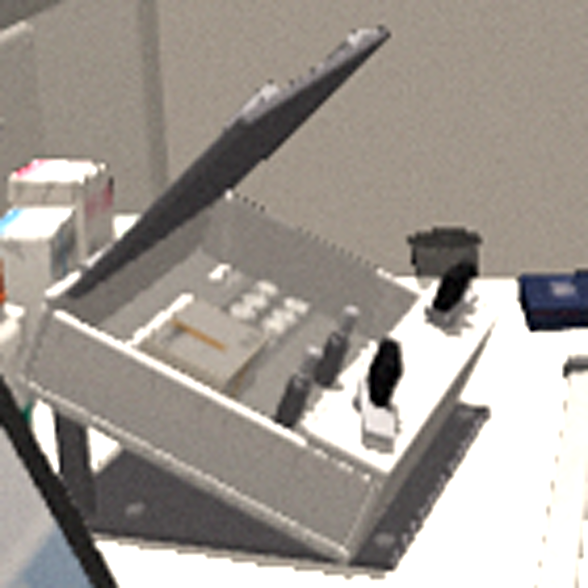

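```bash
cat >h.py <<'E'
import numpy as np, pickle
from scipy.spatial.transform import Rotation as Ro
from scipy.optimize import least_squares
C,S=np.cos(np.radians(24)),np.sin(np.radians(24))
def face(s,y,n): # case-frame point
    return np.array([-.093+C*s-S*n,y,.057+S*s+C*n])
def lid(a,d,y,n): # d from hinge, n above upper surface
    h=np.array([173e-3,0]); return face(.173-d*np.cos(a)+n*np.sin(a),y,d*np.sin(a)+n*np.cos(a))
def world(p,P): return np.array([p[0],p[1],0])+Ro.from_euler('z',p[2]).apply(P)
def proj(c,X):
    p=c["R"]@X+c["t"]; return np.array([c["fx"]*p[0]/p[2]+c["cx"],c["fy"]*p[1]/p[2]+c["cy"]])
E
python3 - <<'E'
from h import *
from bench import r
cams={n:r.snapshot(n) for n in("side","top")}
T=lambda u,v:(217+u/6,116+v/6); Z=lambda u,v:(195+u/4.2,140+v/4.2)
obs=[("top",face(0,.105,0),T(80,518)),("top",face(0,-.105,0),T(632,585)),("top",face(.18,.105,0),T(118,58)),("top",face(.18,-.105,0),T(705,120)),
("top",face(.026,.062,.033),T(189,485)),("top",face(.026,-.062,.033),T(528,528)),("top",face(.042,.103,0),T(90,405)),("top",face(.042,-.103,0),T(645,478)),
("side",face(0,.105,0),Z(385,470)),("side",face(0,-.105,0),Z(495,320)),("side",face(0,.105,-.055),Z(348,558)),("side",face(.026,.062,.033),Z(388,345)),("side",face(.026,-.062,.033),Z(468,268)),("side",face(.18,.105,0),Z(55,312))]
f=lambda p:np.concatenate([proj(cams[c],world(p,P))-o for c,P,o in obs])
s=least_squares(f,[.7,0,0],loss='soft_l1');p=s.x;print(p);print(f(p).reshape(-1,2).round(1).tolist())
lo=[("top",(.131,.103,0),T(62,315)),("top",(.131,-.103,0),T(693,388)),("side",(.131,-.103,0),Z(388,30)),("side",(.12,-.062,.005),Z(362,40)),("side",(.12,.062,.005),Z(260,95))]
g=lambda a:np.concatenate([proj(cams[c],world(p,lid(a[0],*P)))-o for c,P,o in lo])
l=least_squares(g,[1.2]);print(l.x,g(l.x).reshape(-1,2).round(1).tolist())
for nm,P in dict(edge=face(0,0,0),hinge=face(.173,0,0),lip=lid(l.x[0],.12,0,0),lipshut=face(.053,0,0),lg=face(.026,.062,.021),rg=face(.026,-.062,.021)).items(): print(nm,world(p,P).round(4))
np.save("pose.npy",[*p,l.x[0]])
E
```

```text
[ 0.58798457 -0.05754254 -0.13868115]
[[-0.8, -0.6], [0.3, -0.2], [-0.5, -2.9], [1.0, -0.9], [-0.2, 2.0], [0.3, 1.9], [-0.0, 0.8], [0.1, 0.2], [0.9, -0.1], [0.8, -1.8], [-0.6, 1.3], [1.0, 0.9], [-1.9, -0.5], [-2.7, -5.5]]
[1.14424749] [[-0.3, -0.4], [0.9, 0.6], [-0.2, 0.1], [-4.5, 2.7], [-0.9, 2.3]]
edge [ 0.4959 -0.0447  0.057 ]
hinge [ 0.6524 -0.0665  0.1274]
lip [ 0.5635 -0.0541  0.207 ]
lipshut [ 0.5438 -0.0514  0.0786]
lg [0.5195 0.0146 0.0868]
rg [ 0.5024 -0.1082  0.0868]
```

```bash
cat >>h.py <<'E'
P=np.load("pose.npy") if __import__("os").path.exists("pose.npy") else None
def rot(tilt,turn=0,yaw=None): # tool z tilted by tilt toward +x from down, tool y=case y, then turn about tool z
    y=P[2] if yaw is None else yaw
    t=tilt; A=np.array([[-np.cos(t),0,np.sin(t)],[0,1,0],[-np.sin(t),0,-np.cos(t)]])
    return Ro.from_euler('z',y)*Ro.from_matrix(A)*Ro.from_euler('z',turn)
def rel(s,tip,R,L=.07): # shift & rotvec to bring the point L ahead of TCP to tip
    R0=Ro.from_quat(s["eef_rot"]); tcp=np.asarray(tip)-R.apply([0,0,L])
    return np.r_[R0.inv().apply(tcp-s["tcp_pos"]),(R0.inv()*R).as_rotvec()].round(4)
def liptip(a,d=.108,hw=.0095,gap=0):
    c=lid(a,d,0,0); dx=-np.cos(a+0)  # lid direction in case xz
    u=lid(a,d+.01,0,0)-c; sl=abs(u[2]/u[0])
    c[2]+=sl*hw+gap; return world(P,c)
E
python3 - <<'E'
from h import *
from bench import r
s=r.state()
print(rel(s,s["tcp_pos"]+[.1,-.15,.09],rot(0),0))
print(rel(s,liptip(P[3],gap=.07),rot(0)))
print(liptip(P[3],gap=.03)+[0,0,.07])
E
```

```text
[-1.552e-01 -9.180e-02 -8.990e-02 -1.000e-03 -1.000e-04 -3.101e-01]
[-5.397e-01 -4.513e-01 -5.520e-02 -1.000e-03 -1.000e-04 -3.101e-01]
[ 0.57236778 -0.0553628   0.30743665]
```

Request:
{"fn": "carry_out", "kwargs": {
  "targets": [-0.15,-0.09,-0.09,0,0,-0.1,0,-0.15,-0.09,-0.09,0,0,-0.2,0,-0.15,-0.09,-0.09,0,0,-0.31,0,-0.25,-0.2,-0.08,0,0,-0.31,0,-0.4,-0.33,-0.08,0,0,-0.31,0,-0.54,-0.45,-0.06,0,0,-0.31,0,-0.54,-0.45,-0.06,0,0,-0.31,0,-0.54,-0.45,-0.06,0,0,-0.31,0]
}}

```text
t: 0.87
tcp_pos: [0.4234, 0.2986, 0.3552]
eef_rot: [0.069, 0.998, 0.0, 0.0]
contact_force: [0.6, 0.1, 0.1]
opening: 0.0415
gripper_force: 0.0
```

Request:
{"fn": "carry_out", "kwargs": {
  "targets": [0,0,0,0,0,0,0,0,0,0,0,0,0,0]
}}

```text
t: 1.03
tcp_pos: [0.4243, 0.2981, 0.3555]
eef_rot: [0.072, 0.997, 0.0, 0.0]
contact_force: [0.1, 0.6, 0.4]
opening: 0.0284
gripper_force: 0.0
```

```bash
cat >n.py <<'E'
from h import *
from bench import r
s=r.state();print(s["t"],s["tcp_pos"].round(4),s["contact_force"].round(1),s["opening"],s["q"].round(2))
E
python3 - <<'E'
from n import *
print(rel(s,liptip(P[3],gap=.07),rot(0)))
E
```

```text
1.0333 [0.4243 0.2981 0.3555] [0.1 0.6 0.4] 0.028357270575900772 [-0.88  0.03  0.18  1.69 -0.01  1.42  0.73]
[-0.1973 -0.3285  0.008   0.0004  0.0004 -0.0054]
```

Request:
{"fn": "carry_out", "kwargs": {
  "targets": [-0.2,-0.33,0.01,0,0,0,0,-0.2,-0.33,0.01,0,0,0,0,-0.2,-0.33,0.01,0,0,0,0,-0.2,-0.33,0.01,0,0,0,0,-0.2,-0.33,0.01,0,0,0,0,-0.2,-0.33,0.01,0,0,0,0,-0.2,-0.33,0.01,0,0,0,0,-0.2,-0.33,0.01,0,0,0,0]
}}

```text
t: 1.7
tcp_pos: [0.5553, -0.0057, 0.3465]
eef_rot: [0.068, 0.998, 0.0, 0.0]
contact_force: [1.5, 0.4, 0.4]
opening: 0.0005
gripper_force: 0.0
```

Request:
{"fn": "carry_out", "kwargs": {
  "targets": [0,0,0,0,0,0,0,0,0,0,0,0,0,0]
}}

```text
t: 1.87
tcp_pos: [0.5552, -0.0068, 0.3461]
eef_rot: [0.071, 0.997, -0.0, -0.0]
contact_force: [-0.2, 0.2, -0.7]
opening: 0.0006
gripper_force: 0.0
```

```bash
python3 - <<'E'
from n import *
print(rel(s,liptip(P[3],gap=.07),rot(0)))
for a in np.r_[np.arange(1.14,0,-.1),.04,0,-.03]: print(round(a,2),rel(s,liptip(a),rot(0)))
E
```

```text
1.8667 [ 0.5552 -0.0068  0.3461] [-0.2  0.2 -0.7] 0.00057654594523928 [-0.53  0.11  0.51  1.64 -0.06  1.4   1.41]
[-0.0239 -0.0456 -0.0013 -0.0009 -0.0004 -0.0034]
1.14 [-0.0236 -0.0456  0.0691 -0.0009 -0.0004 -0.0034]
1.04 [-0.0169 -0.0456  0.0791 -0.0009 -0.0004 -0.0034]
0.94 [-0.011  -0.0456  0.0895 -0.0009 -0.0004 -0.0034]
0.84 [-0.0061 -0.0456  0.1003 -0.0009 -0.0004 -0.0034]
0.74 [-0.0022 -0.0456  0.1115 -0.0009 -0.0004 -0.0034]
0.64 [ 0.0007 -0.0456  0.1229 -0.0009 -0.0004 -0.0034]
0.54 [ 0.0025 -0.0456  0.1345 -0.0009 -0.0004 -0.0034]
0.44 [ 0.0032 -0.0456  0.1463 -0.0009 -0.0004 -0.0034]
0.34 [ 0.0029 -0.0456  0.1565 -0.0009 -0.0004 -0.0034]
0.24 [ 0.0015 -0.0456  0.1662 -0.0009 -0.0004 -0.0034]
0.14 [-0.0009 -0.0455  0.1757 -0.0009 -0.0004 -0.0034]
0.04 [-0.0044 -0.0455  0.1849 -0.0009 -0.0004 -0.0034]
0.04 [-0.0044 -0.0455  0.1849 -0.0009 -0.0004 -0.0034]
0.0 [-0.0061 -0.0455  0.1884 -0.0009 -0.0004 -0.0034]
-0.03 [-0.0074 -0.0455  0.191  -0.0009 -0.0004 -0.0034]
```

Request:
{"fn": "carry_out", "kwargs": {
  "targets": [-0.024,-0.045,0,0,0,0,0,-0.024,-0.045,0,0,0,0,0,-0.024,-0.045,0.035,0,0,0,0,-0.024,-0.045,0.06,0,0,0,0,-0.022,-0.045,0.07,0,0,0,0,-0.017,-0.045,0.079,0,0,0,0,-0.011,-0.045,0.09,0,0,0,0,-0.006,-0.045,0.1,0,0,0,0]
}}

```text
t: 2.53
tcp_pos: [0.5544, -0.0494, 0.2469]
eef_rot: [0.068, 0.998, 0.0, 0.001]
contact_force: [0.5, 0.6, 1.1]
opening: 0.0005
gripper_force: 0.6
```

```bash
python3 - <<'E'
from n import *
import cv2
for a in (.64,.44,.34,.24,.14,.04,0,-.03): print(round(a,2),rel(s,liptip(a),rot(0)))
d=r.snapshot("side");cv2.imwrite("pics/side1.png",cv2.resize(d["img"][120:290,180:380],None,fx=3,fy=3))
E
```

```text
2.5333 [ 0.5544 -0.0494  0.2469] [0.5 0.6 1.1] 0.0004900243752272878 [-0.46  0.18  0.53  1.78 -0.1   1.21  1.53]
0.64 [ 0.006  -0.0034  0.0237  0.0008  0.0012  0.0017]
0.44 [ 0.0086 -0.0034  0.047   0.0008  0.0012  0.0017]
0.34 [ 0.0083 -0.0034  0.0573  0.0008  0.0012  0.0017]
0.24 [ 0.0069 -0.0034  0.067   0.0008  0.0012  0.0017]
0.14 [ 0.0045 -0.0035  0.0765  0.0008  0.0012  0.0017]
0.04 [ 0.001  -0.0035  0.0857  0.0008  0.0012  0.0017]
0 [-0.0007 -0.0035  0.0892  0.0008  0.0012  0.0017]
-0.03 [-0.002  -0.0035  0.0918  0.0008  0.0012  0.0017]
```

View pics/side1.png

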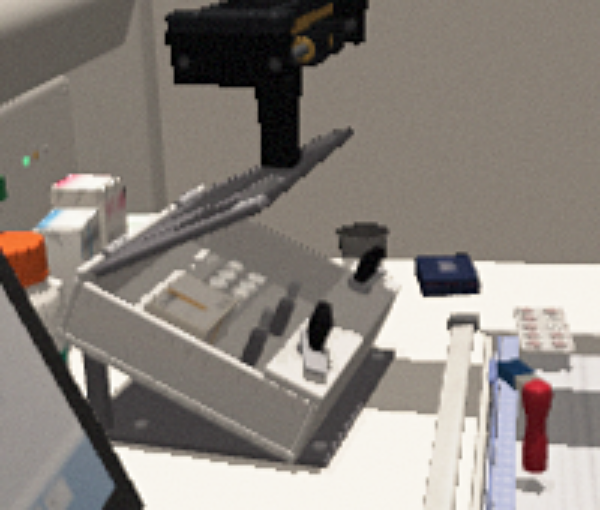

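The fingers rest on the lid near its lip (around pixel 280,160) and it has swung down to about 0.85 rad; the turnbuttons are untouched. I'll carry on along the arc.

Request:
{"fn": "carry_out", "kwargs": {
  "targets": [0.003,-0.003,0.012,0,0,0,0,0.006,-0.003,0.024,0,0,0,0,0.008,-0.003,0.036,0,0,0,0,0.009,-0.003,0.047,0,0,0,0,0.008,-0.003,0.057,0,0,0,0,0.007,-0.003,0.067,0,0,0,0,0.005,-0.003,0.076,0,0,0,0,0.004,-0.003,0.08,0,0,0,0]
}}

```text
t: 3.25
tcp_pos: [0.55, -0.0532, 0.165]
eef_rot: [0.069, 0.998, -0.0, -0.001]
contact_force: [-0.7, 0.4, 1.0]
opening: 0.0005
gripper_force: 0.7
```

Request:
{"fn": "carry_out", "kwargs": {
  "targets": [-0.002,0,0.003,0,0,0,0,-0.003,0,0.006,0,0,0,0,-0.005,0,0.009,0,0,0,0,-0.005,0,0.01,0,0,0,0,-0.005,0,0.01,0,0,0,0,-0.005,0,0.01,0,0,0,0]
}}

```text
t: 3.75
tcp_pos: [0.5544, -0.054, 0.1572]
eef_rot: [0.069, 0.998, 0.0, -0.001]
contact_force: [-9.0, 1.9, 11.9]
opening: 0.0007
gripper_force: 7.3
```

Request:
{"fn": "carry_out", "kwargs": {
  "targets": [0,0,0.002,0,0,0,0,0,0,0.003,0,0,0,0,0,0,0.003,0,0,0,0,0,0,0.003,0,0,0,0]
}}

```text
t: 4.08
tcp_pos: [0.5546, -0.0542, 0.1564]
eef_rot: [0.07, 0.998, 0.001, -0.001]
contact_force: [-19.0, 2.4, 36.2]
opening: 0.0
gripper_force: 20.7
```

Request:
{"fn": "carry_out", "kwargs": {
  "targets": [0.01,0,-0.02,0,0,0,0,0.03,0,-0.06,0,0,0,0.06,0.05,0,-0.1,0,0.12,0,0.06,0.05,0,-0.1,0,0.24,0,0.06,0.05,0,-0.1,0,0.36,0,0.06,0.05,0,-0.1,0,0.42,0,0.06,0.05,0,-0.1,0,0.42,0,0.06,0.05,0,-0.1,0,0.42,0,0.06]
}}

```text
t: 4.75
tcp_pos: [0.5059, -0.0475, 0.2526]
eef_rot: [0.068, 0.976, 0.014, -0.208]
contact_force: [-0.3, 0.5, -0.0]
opening: 0.0389
gripper_force: 0.0
```

```bash
python3 - <<'E'
from n import *
import cv2
print(rot(0).inv().__mul__(Ro.from_quat(s["eef_rot"])).as_rotvec().round(3))
d=r.snapshot("wrist");cv2.imwrite("pics/w1.png",d["img"]);print({k:v for k,v in d.items() if k!="img"})
d=r.snapshot("top");cv2.imwrite("pics/top1.png",cv2.resize(d["img"][100:240,200:360],None,fx=4,fy=4,interpolation=2))
E
```

```text
4.75 [ 0.5059 -0.0475  0.2526] [-0.3  0.5 -0. ] 0.038930011652186215 [-0.4   0.37  0.55  1.62 -0.18  1.63  1.62]
[0.001 0.419 0.001]
{'fx': 300.42385307273395, 'fy': 300.42385307273395, 'cx': 281.03421679624677, 'cy': 214.06396221138633, 'tool_from_camera': array([[-2.23431805e-04, -9.58756760e-01, -2.84227771e-01,
         7.71369000e-02],
       [ 9.99999947e-01, -1.47164615e-04, -2.89685712e-04,
         4.70416013e-04],
       [ 2.35909864e-04, -2.84227821e-01,  9.58756742e-01,
        -9.27840986e-02],
       [ 0.00000000e+00,  0.00000000e+00,  0.00000000e+00,
         1.00000000e+00]])}
```

View pics/w1.png

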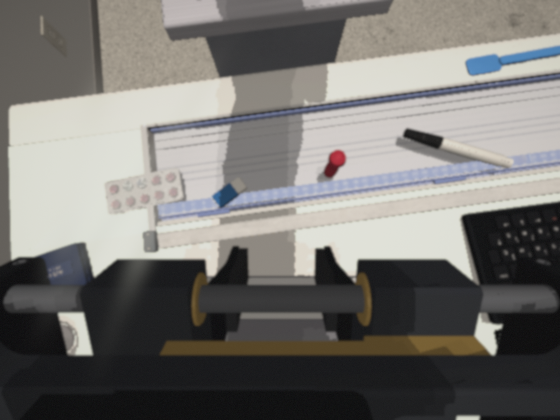

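```bash
python3 - <<'E'
from n import *
T=np.radians(24)
print(rel(s,world(P,face(.03,0,.14)),rot(T)))
E
```

```text
4.85 [ 0.5053 -0.0474  0.2535] [ 0.4 -0.4 -0.6] 0.04712047182320212 [-0.4   0.36  0.55  1.62 -0.18  1.63  1.62]
[ 6.490e-02  1.300e-03  2.060e-02 -2.000e-04 -8.366e-01 -7.000e-04]
```

Request:
{"fn": "carry_out", "kwargs": {
  "targets": [0.065,0,0.02,0,-0.84,0,0.08,0.065,0,0.02,0,-0.84,0,0.08,0.065,0,0.02,0,-0.84,0,0.08,0.065,0,0.02,0,-0.84,0,0.08,0.065,0,0.02,0,-0.84,0,0.08,0.065,0,0.02,0,-0.84,0,0.08,0.065,0,0.02,0,-0.84,0,0.08,0.065,0,0.02,0,-0.84,0,0.08]
}}

```text
t: 5.52
tcp_pos: [0.4368, -0.0366, 0.2597]
eef_rot: [0.066, 0.975, -0.014, 0.211]
contact_force: [-0.7, 0.5, 1.1]
opening: 0.0796
gripper_force: 0.0
```

```bash
python3 - <<'E'
from n import *
import cv2
print(rel(s,world(P,face(.03,0,.14)),rot(np.radians(24))))
d=r.snapshot("wrist");cv2.imwrite("pics/w2.png",d["img"]);np.savez("w2.npz",pos=s["tcp_pos"],q=s["eef_rot"],**{k:v for k,v in d.items() if k!="img"})
E
```

```text
5.5167 [ 0.4368 -0.0366  0.2597] [-0.7  0.5  1.1] 0.07960115510172171 [-0.4  -0.38  0.25  2.27  0.28  0.85  1.15]
[-0.002   0.0002 -0.0005  0.0011  0.0063  0.0028]
```

View pics/w2.png

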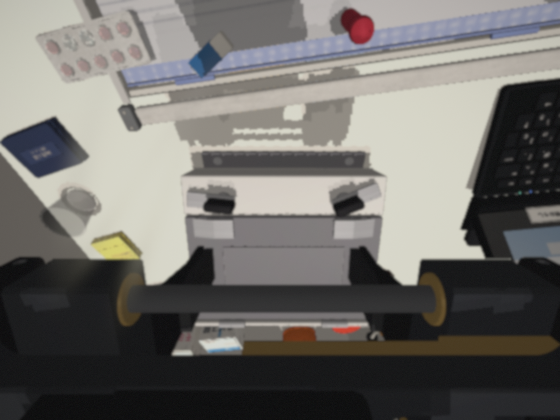

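```bash
python3 - <<'E'
import cv2
a=cv2.imread("pics/w2.png")[140:250,170:400];cv2.imwrite("pics/w2c.png",cv2.convertScaleAbs(cv2.resize(a,None,fx=3.4,fy=3.4,interpolation=2),alpha=1.2))
E
```

```text
(no output)
```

View pics/w2c.png

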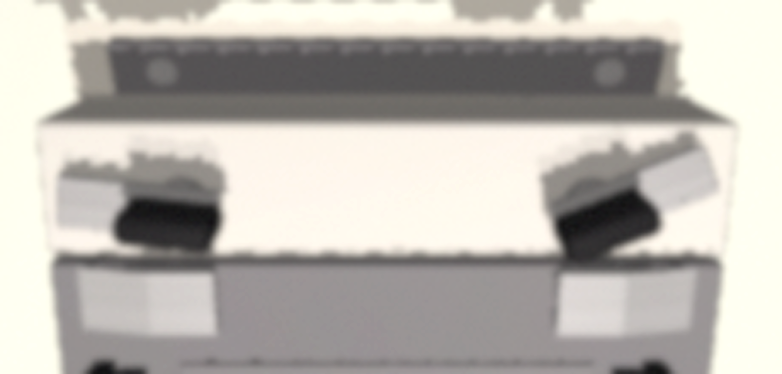

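```bash
python3 - <<'E'
from h import *
d=np.load("w2.npz");M=d["tool_from_camera"]
def pj(p,X):
    t=Ro.from_quat(d["q"]).inv().apply(world(p,X)-d["pos"]); c=M[:3,:3].T@(t-M[:3,3])
    return np.array([d["fx"]*c[0]/c[2]+d["cx"],d["fy"]*c[1]/c[2]+d["cy"]])
W=lambda u,v:np.array([170+u/3.4,140+v/3.4])
def btn(side,th,along,perp,n): # perp + upslope at th=0
    y=along*np.cos(th)-perp*np.sin(th); u=along*np.sin(th)+perp*np.cos(th)
    return face(.026+u,side*(.062+y),n)
O=[(lambda p:face(0,-.105,0),W(40,122)),(lambda p:face(0,.105,0),W(735,124)),(lambda p:face(.042,-.103,.005),W(52,262)),(lambda p:face(.042,.103,.005),W(722,262))]
L=[(.036,0,.0095,W(707,166)),(-.014,.005,.033,W(570,260)),(.014,.005,.033,W(660,222))]
Rr=[(.036,0,.0095,W(58,200)),(-.014,.005,.033,W(210,252)),(.014,.005,.033,W(118,240))]
def f(x):
    p=x[:3]
    e=[pj(p,g(p))-o for g,o in O]+[pj(p,btn(1,x[3],*l[:3]))-l[3] for l in L]+[pj(p,btn(-1,x[4],*l[:3]))-l[3] for l in Rr]
    return np.concatenate(e)
s=least_squares(f,[*P[:3],-.4,-.1]);print(P,s.x.round(4));print(f(s.x).reshape(-1,2).round(1).tolist())
print(f(np.r_[P[:3],s.x[3:]]).reshape(-1,2).round(1).tolist())
np.save("pose2.npy",s.x)
E
```

```text
[ 0.58798457 -0.05754254 -0.13868115  1.14424749] [ 0.5886 -0.0543 -0.1348 -0.4121 -0.1009]
[[-2.5, -0.8], [1.8, -1.5], [-1.6, -0.7], [1.2, -0.8], [2.0, -0.6], [0.8, 2.8], [2.8, 2.4], [-1.4, 0.1], [-0.0, 1.3], [-3.1, 2.0]]
[[-5.5, -1.3], [-1.1, -1.4], [-4.7, -1.1], [-1.8, -0.6], [-1.1, -0.5], [-2.4, 2.8], [-0.4, 2.5], [-4.5, -0.4], [-3.3, 1.0], [-6.4, 1.5]]
```

```bash
python3 - <<'E'
import numpy as np
np.save("pose.npy",[.5883,-.0555,-.1365,1.144])
E
python3 - <<'E'
from n import *
T=np.radians(24)
for n in(.06,.015): print(rel(s,world(P,face(.026,.062,n)),rot(T,1.16)))
E
```

```text
5.5667 [ 0.4363 -0.0375  0.2598] [-1.5  1.6 -1.8] 0.07969932088437148 [-0.38 -0.38  0.24  2.27  0.27  0.84  1.15]
[0.0022 0.0649 0.0797 0.0034 0.0054 1.1588]
[0.0025 0.0649 0.1247 0.0034 0.0054 1.1588]
```

Request:
{"fn": "carry_out", "kwargs": {
  "targets": [0.002,0.065,0.02,0,0.005,1.16,0.035,0.002,0.065,0.05,0,0.005,1.16,0.035,0.002,0.065,0.08,0,0.005,1.16,0.035,0.002,0.065,0.08,0,0.005,1.16,0.035,0.002,0.065,0.08,0,0.005,1.16,0.035,0.002,0.065,0.08,0,0.005,1.16,0.035,0.002,0.065,0.08,0,0.005,1.16,0.035,0.002,0.065,0.08,0,0.005,1.16,0.035]
}}

```text
t: 6.23
tcp_pos: [0.4782, 0.0224, 0.1889]
eef_rot: [0.521, 0.828, 0.086, 0.189]
contact_force: [-0.5, -0.1, 0.6]
opening: 0.0379
gripper_force: 0.0
```

Request:
{"fn": "carry_out", "kwargs": {
  "targets": [0,0,0,0,0,0.17,0.035,0,0,0,0,0,0.17,0.035,0,0,0,0,0,0.17,0.035,0,0,0,0,0,0.17,0.035]
}}

```text
t: 6.57
tcp_pos: [0.4782, 0.0224, 0.1887]
eef_rot: [0.586, 0.783, 0.101, 0.181]
contact_force: [-0.5, -0.4, 0.0]
opening: 0.0353
gripper_force: 0.0
```

```bash
python3 - <<'E'
from n import *
T=np.radians(24)
for n in(.06,.015): print(rel(s,world(P,face(.026,.062,n)),rot(T,1.16)))
import cv2
d=r.snapshot("wrist");cv2.imwrite("pics/w3.png",d["img"])
E
```

```text
6.5667 [0.4782 0.0224 0.1887] [-0.5 -0.4  0. ] 0.03532891477580366 [-0.26 -0.15  0.03  2.27  0.25  0.64 -0.12]
[ 0.0012 -0.003   0.0012 -0.0002 -0.0017  0.0115]
[ 0.0011 -0.003   0.0462 -0.0002 -0.0017  0.0115]
```

Request:
{"fn": "carry_out", "kwargs": {
  "targets": [0.001,-0.003,0.01,0,0,0.01,0.035,0.001,-0.003,0.02,0,0,0.01,0.035,0.001,-0.003,0.03,0,0,0.01,0.035,0.001,-0.003,0.038,0,0,0.01,0.035,0.001,-0.003,0.046,0,0,0.01,0.035,0.001,-0.003,0.046,0,0,0.01,0.035]
}}

```text
t: 7.12
tcp_pos: [0.4934, 0.0198, 0.1433]
eef_rot: [0.591, 0.78, 0.101, 0.18]
contact_force: [0.1, 0.2, -0.4]
opening: 0.035
gripper_force: 0.0
```

Request:
{"fn": "carry_out", "kwargs": {
  "targets": [0,0,0,0,0,0,0.02,0,0,0,0,0,0,0.01,0,0,0,0,0,0,0,0,0,0,0,0,0,0,0,0,0,0,0,0,0]
}}

```text
t: 7.53
tcp_pos: [0.494, 0.0202, 0.1451]
eef_rot: [0.591, 0.78, 0.102, 0.18]
contact_force: [8.9, 3.5, -2.9]
opening: 0.0098
gripper_force: 30.4
```

```bash
python3 - <<'E'
from n import *
T=np.radians(24)
print(rel(s,world(P,face(.026,.062,.015)),rot(T,1.16)), Ro.from_quat(s["eef_rot"]).inv().apply(s["contact_force"]).round(1),s["ft_torque"].round(2),s["gripper_force"])
E
```

```text
7.5333 [0.494  0.0202 0.1451] [ 8.9  3.5 -2.9] 0.009784733581148387 [-0.25 -0.05  0.03  2.29  0.29  0.52 -0.16]
[-0.0001 -0.0001 -0.0001 -0.0005 -0.0018 -0.0001] [1.7 7.8 6.1] [ 0.47 -0.89  0.26] 30.371798872947693
```

Request:
{"fn": "carry_out", "kwargs": {
  "targets": [0,0.001,0,0,0,0.1,0,0,0.001,0,0,0,0.2,0,0,0.001,0,0,0,0.3,0,0,0.001,0,0,0,0.4,0,0,0.001,0,0,0,0.5,0,0,0.001,0,0,0,0.6,0,0,0.001,0,0,0,0.7,0,0,0.001,0,0,0,0.8,0]
}}

```text
t: 8.2
tcp_pos: [0.494, 0.0202, 0.145]
eef_rot: [0.849, 0.486, 0.164, 0.126]
contact_force: [-7.5, 1.1, 6.7]
opening: 0.0096
gripper_force: 30.1
```

```bash
cat >f.py <<'E'
from n import *
T=np.radians(24);R=Ro.from_quat(s["eef_rot"])
def rep(side,turn):
    print(rel(s,world(P,face(.026,side*.062,.015)),rot(T,turn)), R.inv().apply(s["contact_force"]).round(1),R.inv().apply(s["ft_torque"]).round(2),s["gripper_force"])
E
python3 -c "
from f import *
rep(1,3.14)"
```

```text
8.2 [0.494  0.0202 0.145 ] [-7.5  1.1  6.7] 0.009560405349557145 [-0.22 -0.05 -0.    2.29  0.28  0.53 -0.96]
[-2.0000e-04  1.0000e-04 -2.0000e-04 -2.2000e-03  2.4000e-03  1.1752e+00] [-1.6 -4.  -9.2] [ 1.26 -0.69 -0.27] 30.066305100917816
```

Request:
{"fn": "carry_out", "kwargs": {
  "targets": [0,0,0,0,0,0.08,0,0,0,0,0,0,0.16,0,0,0,0,0,0,0.24,0,0,0,0,0,0,0.32,0,0,0,0,0,0,0.4,0,0,0,0,0,0,0.48,0,0,0,0,0,0,0.56,0,0,0,0,0,0,0.64,0]
}}

```text
t: 8.87
tcp_pos: [0.4939, 0.0204, 0.145]
eef_rot: [0.959, 0.195, 0.195, 0.068]
contact_force: [-7.8, 0.7, 7.1]
opening: 0.0098
gripper_force: 30.0
```

```bash
python3 -c "
from f import *
rep(1,3.14)"
```

```text
8.8667 [0.4939 0.0204 0.145 ] [-7.8  0.7  7.1] 0.009751832103020157 [-0.19 -0.04 -0.03  2.29  0.28  0.53 -1.6 ]
[-1.000e-04  3.000e-04 -2.000e-04 -1.400e-03  2.900e-03  5.365e-01] [-3.9 -1.9 -9.6] [ 0.63 -1.27 -0.18] 30.026927590370178
```

Request:
{"fn": "carry_out", "kwargs": {
  "targets": [0,0,0,0,0,0.09,0,0,0,0,0,0,0.18,0,0,0,0,0,0,0.27,0,0,0,0,0,0,0.36,0,0,0,0,0,0,0.45,0,0,0,0,0,0,0.54,0,0,0,0,0,0,0.56,0,0,0,0,0,0,0.56,0]
}}

```text
t: 9.53
tcp_pos: [0.4939, 0.0205, 0.145]
eef_rot: [0.975, -0.076, 0.206, 0.012]
contact_force: [-8.6, 1.6, 6.4]
opening: 0.0094
gripper_force: 30.0
```

```bash
python3 -c "
from f import *
rep(1,3.14)"
```

```text
9.5333 [0.4939 0.0205 0.145 ] [-8.6  1.6  6.4] 0.00939804623718609 [-0.17 -0.04 -0.05  2.28  0.28  0.52 -2.16]
[ 0.0001  0.0004 -0.0002 -0.0006  0.0031 -0.0214] [-5.4 -0.3 -9.4] [-0.02 -1.43 -0.1 ] 30.0037944316864
```

Request:
{"fn": "carry_out", "kwargs": {
  "targets": [0,0,0,0,0,0,0.03,0,0,0,0,0,0,0.035,0,0,0,0,0,0,0.035,0,0,-0.02,0,0,0,0.035,0,0,-0.05,0,0,0,0.035,0,0,-0.06,0,0,0,0.035,0,0,-0.06,0,0,0,0.035]
}}

```text
t: 10.12
tcp_pos: [0.4712, 0.0239, 0.2025]
eef_rot: [0.975, -0.076, 0.209, 0.011]
contact_force: [0.3, 0.4, -0.0]
opening: 0.0347
gripper_force: 0.0
```

```bash
python3 - <<'E'
from f import *
rep(-1,1.67)
import cv2
d=r.snapshot("wrist");cv2.imwrite("pics/w4.png",d["img"])
E
```

```text
10.1167 [0.4712 0.0239 0.2025] [ 0.3  0.4 -0. ] 0.034679168656189883 [-0.18 -0.18 -0.05  2.27  0.22  0.67 -2.11]
[-1.0000e-04  1.2490e-01  6.1400e-02 -4.0000e-04 -3.5000e-03 -1.4904e+00] [ 0.2 -0.5  0.1] [-0.05 -0.61 -0.02] 0.0
```

View pics/w4.png

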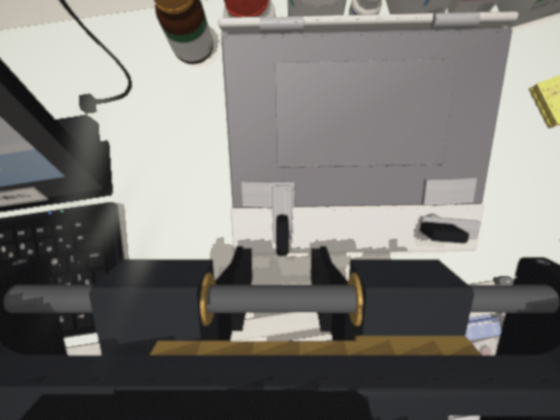

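Request:
{"fn": "carry_out", "kwargs": {
  "targets": [0.001,0.125,0,0,-0.003,-1.49,0.035,0.001,0.125,0,0,-0.003,-1.49,0.035,0.001,0.125,0,0,-0.003,-1.49,0.035,0.001,0.125,0.015,0,-0.003,-1.49,0.035,0.001,0.125,0.015,0,-0.003,-1.49,0.035,0.001,0.125,0.015,0,-0.003,-1.49,0.035,0.001,0.125,0.015,0,-0.003,-1.49,0.035,0.001,0.125,0.015,0,-0.003,-1.49,0.035]
}}

```text
t: 10.83
tcp_pos: [0.4579, -0.1016, 0.184]
eef_rot: [0.917, 0.342, 0.18, 0.098]
contact_force: [-0.7, -0.1, 0.6]
opening: 0.0351
gripper_force: 0.0
```

Request:
{"fn": "carry_out", "kwargs": {
  "targets": [0,0,0,0,0,-0.49,0.035,0,0,0,0,0,-0.49,0.035,0,0,0,0,0,-0.49,0.035,0,0,0,0,0,-0.49,0.035,0,0,0,0,0,-0.49,0.035,0,0,0,0,0,-0.49,0.035,0,0,0,0,0,-0.49,0.035]
}}

```text
t: 11.42
tcp_pos: [0.4581, -0.101, 0.1848]
eef_rot: [0.809, 0.55, 0.152, 0.138]
contact_force: [-0.1, 1.1, 0.7]
opening: 0.035
gripper_force: 0.0
```

```bash
python3 -c "
from f import *
rep(-1,1.67)"
```

```text
11.4167 [ 0.4581 -0.101   0.1848] [-0.1  1.1  0.7] 0.034991127938646546 [-0.33 -0.22  0.41  2.32  0.19  0.62 -0.42]
[ 0.0011  0.0012  0.0439 -0.0051  0.0014 -0.1407] [ 1.1 -0.2 -0.8] [ 0.47 -0.2  -0.07] 0.0
```

Request:
{"fn": "carry_out", "kwargs": {
  "targets": [0.001,0.002,0,-0.005,0.001,-0.07,0.035,0.001,0.002,0,-0.005,0.001,-0.14,0.035,0.001,0.002,0.01,-0.005,0.001,-0.14,0.035,0.001,0.002,0.02,-0.005,0.001,-0.14,0.035,0.001,0.002,0.03,-0.005,0.001,-0.14,0.035,0.001,0.002,0.038,-0.005,0.001,-0.14,0.035,0.001,0.002,0.044,-0.005,0.001,-0.14,0.035,0.001,0.002,0.044,-0.005,0.001,-0.14,0.035]
}}

```text
t: 12.08
tcp_pos: [0.4776, -0.1032, 0.1448]
eef_rot: [0.768, 0.606, 0.143, 0.15]
contact_force: [-0.8, 0.1, 0.6]
opening: 0.0349
gripper_force: 0.0
```

Request:
{"fn": "carry_out", "kwargs": {
  "targets": [0,0,0,0,0,0,0.02,0,0,0,0,0,0,0.01,0,0,0,0,0,0,0,0,0,0,0,0,0,0,0,0,0,0,0,0,0]
}}

```text
t: 12.5
tcp_pos: [0.4768, -0.103, 0.1455]
eef_rot: [0.768, 0.607, 0.144, 0.149]
contact_force: [-9.1, 2.4, 6.7]
opening: 0.0094
gripper_force: 29.5
```

```bash
python3 -c "
from f import *
rep(-1,1.67)"
```

```text
12.5 [ 0.4768 -0.103   0.1455] [-9.1  2.4  6.7] 0.00939751520576785 [-0.39 -0.11  0.49  2.33  0.13  0.5  -0.22]
[ 0.0002  0.0001  0.0004 -0.0018 -0.0001  0.0026] [ 0.6 -5.9 -9.9] [0.97 0.17 0.02] 29.470506012439728
```

Request:
{"fn": "carry_out", "kwargs": {
  "targets": [0,-0.0007,0,0,0,-0.1,0,0,-0.0007,0,0,0,-0.2,0,0,-0.0007,0,0,0,-0.3,0,0,-0.0007,0,0,0,-0.4,0,0,-0.0007,0,0,0,-0.5,0,0,-0.0007,0,0,0,-0.58,0,0,-0.0007,0,0,0,-0.66,0,0,-0.0007,0,0,0,-0.74,0]
}}

```text
t: 13.17
tcp_pos: [0.477, -0.1028, 0.1457]
eef_rot: [0.494, 0.844, 0.08, 0.192]
contact_force: [-0.1, 0.4, -0.6]
opening: 0.0096
gripper_force: 30.0
```

```bash
python3 -c "
from f import *
rep(-1,0)"
```

```text
13.1667 [ 0.477  -0.1028  0.1457] [-0.1  0.4 -0.6] 0.00958795239146434 [-0.48 -0.12  0.58  2.33  0.16  0.5   0.5 ]
[ 1.000e-04 -1.000e-04  4.000e-04  5.000e-04  1.000e-04 -9.232e-01] [ 0.6 -0.1  0.5] [0.5  0.46 0.  ] 30.00079572200775
```

Request:
{"fn": "carry_out", "kwargs": {
  "targets": [0,0,0,0,0,-0.08,0,0,0,0,0,0,-0.16,0,0,0,0,0,0,-0.24,0,0,0,0,0,0,-0.32,0,0,0,0,0,0,-0.4,0,0,0,0,0,0,-0.48,0,0,0,0,0,0,-0.54,0,0,0,0,0,0,-0.6,0]
}}

```text
t: 13.83
tcp_pos: [0.4771, -0.1026, 0.1458]
eef_rot: [0.223, 0.952, 0.02, 0.207]
contact_force: [-0.1, 2.0, 0.2]
opening: 0.0097
gripper_force: 30.0
```

Request:
{"fn": "carry_out", "kwargs": {
  "targets": [0,0,0,0,0,-0.08,0,0,0,0,0,0,-0.16,0,0,0,0,0,0,-0.24,0,0,0,0,0,0,-0.32,0,0,0,0,0,0,-0.34,0,0,0,0,0,0,-0.34,0,0,0,0,0,0,-0.34,0]
}}

```text
t: 14.42
tcp_pos: [0.4772, -0.1025, 0.1458]
eef_rot: [0.061, 0.976, -0.015, 0.208]
contact_force: [-3.4, 4.9, 2.3]
opening: 0.0097
gripper_force: 30.0
```

```bash
python3 -c "
from f import *
rep(-1,0)"
```

```text
14.4167 [ 0.4772 -0.1025  0.1458] [-3.4  4.9  2.3] 0.009673288463238065 [-0.62 -0.14  0.71  2.33  0.21  0.5   1.39]
[ 0.0003 -0.0003  0.0004  0.0008  0.0005  0.011 ] [ 2.7  4.4 -3.8] [-1.02  0.96 -0.06] 30.002316534519196
```

Turned; release, retract and check.

Request:
{"fn": "carry_out", "kwargs": {
  "targets": [0,0,0,0,0,0,0.03,0,0,0,0,0,0,0.035,0,0,0,0,0,0,0.035,0,0,-0.02,0,0,0,0.035,0,0,-0.05,0,0,0,0.035,0,0.06,-0.1,0,0,0,0.035,0,0.06,-0.1,0,0,0,0.035,0,0.06,-0.1,0,0,0,0.035]
}}

```text
t: 15.08
tcp_pos: [0.4457, -0.033, 0.2415]
eef_rot: [0.058, 0.976, -0.014, 0.211]
contact_force: [-0.5, -1.1, 0.1]
opening: 0.0346
gripper_force: 0.0
```

```bash
python3 - <<'E'
from n import *
import cv2
a=r.snapshot("side")["img"][130:280,190:330];b=r.snapshot("wrist")["img"][130:280,150:410]
cv2.imwrite("pics/end.png",np.hstack([cv2.resize(x,None,fx=2,fy=2,interpolation=2) for x in(a,b)]))
E
```

```text
15.0833 [ 0.4457 -0.033   0.2415] [-0.5 -1.1  0.1] 0.03459587019427429 [-0.52 -0.36  0.36  2.29  0.34  0.81  1.1 ]
```

View pics/end.png

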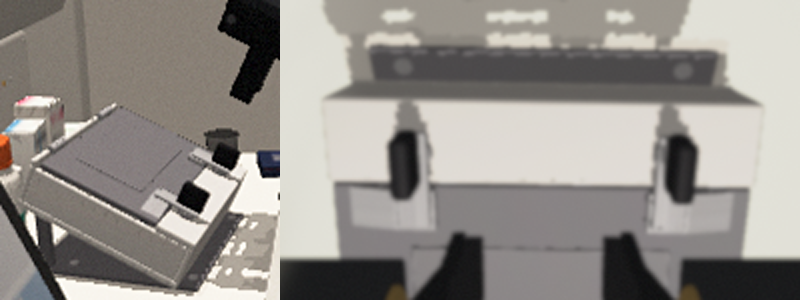

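The picture shows the lid flush. Both wings point straight up the slope over it (ribs near 403,165 and 681,168), and the arm is clear.

```bash
python3 -c "
from bench import r
print(r.hand_in())"
```

```text
the job is handed in; nothing more can be done
None
```

I shut the lid and turned both turnbuttons straight up the slope over it. The last picture shows the lid flush with the arm clear, and I handed the job in at about 15 s; the hand-in returned no verdict.

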